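Close the solvent waste can with its camlock cap

ROBOT

A 6-joint arm with a two-finger parallel gripper is mounted at the origin on a cart in front of the work surface, level with it; the furniture and walls round the work are solid. World frame = base frame: x ahead of the robot, y to its left, z up, the work surface at z = 0. Lengths are in mm, angles in rad, forces in N, time in s.
With the tool pointing down it reaches from about 300 to 775 mm from the base axis. Payload 14.6 kg.
Tool frame: the origin (TCP) lies at the very end of the fingers, on their centre line; the grasp point (between the pads) lies 19 mm behind it; z points along the fingers, y is the line along which they close (so a half turn about z gives the same grasp; the last joint's range is limited). The gripper opens to 94 mm and grips with 3 to 60 N. Pads are 16 mm wide; open, the fingers measure 119 mm over their backs; the gripper's body (75 mm by 177 mm) begins 78 mm behind the grasp point.
Start: joints at [-1.362, 0.3, 1.521, -0, 1.321, -0.067], TCP at [149.767, -529.206, 205.446] pointing down, gripper open.
Joint ranges: [-3.03, 3.03], [-0.79, 2.21], [0.23, 2.52], [-1.04, 4.18], [0, 3.07], [-2.55, 2.55]. Speed limits (rad/s): [2.22, 2.22, 2.57, 3.14, 3.14, 3.14].

INTERFACE

Orientations are given as [roll, pitch, yaw] about the fixed x, y, z axes, in that order (R = Rz(yaw) Ry(pitch) Rx(roll)).
In Python, from cell import manip, camera, get_calibration gives the robot as it stands. The module is installed in compiled form; this text tells all that it offers.
- The arm moves only by the tool jog_arm, never from a script. Its argument "plan" is one flat list of numbers, 6 for each row, row after row: the shift along the world's x, y, z in m, then the turn, a rotation vector about the world's x, y, z in degrees. A call has 1 to 20 rows; each row is the pose to reach, as a shift and turn from the pose commanded when the call began; what a row does not reach only later rows make up. A row lasts 1/10 s, in which the tool goes at most 50 mm and 8.59 degrees, less where a joint would pass 70% of its speed; a pose out of reach is approached as far as the arm can. A call with a gripper value outside its range is refused whole. "claw" is the finger opening in m, from 0 to 0.094, set as the call begins (left out, the last holds). The fingers move at their own pace and stop on an object; "force" is the grip in N (left out, the last holds). Time passes only in rows, so rows that repeat a pose let the fingers close. It gives the time, the measured TCP pose, the force, the opening and the grip force at its end, in the units of the state.
- manip.read_state(): the state, without advancing time (a new reading comes with each control period).
- camera(name): name is "side" or "top"; returns (picture, depth): 480x640x3 uint8, red, green, blue; 480x640 float32, mm along the optical axis (not along the pixel's ray), 0 where there is no reading.
- get_calibration(name): a dict with "fx", "fy", "cx", "cy" (pixels), "origin" and "attitude" of the camera in the world. Camera axes: x right, y down, z forward; pixel columns grow to the right and rows downward; lengths in mm; the calibration is good to about 2 mm. A picture is of the moment at which its call begins. get_calibration takes no time and is no camera call.
- manip.sign_off(): hands the job in; it is judged then, once.
The state is a dict: "clock": time; "joints": joint angles; "qd": joint speeds; "effort": joint torques, N m; "eef_pos": TCP position; "eef_rot": TCP orientation; "wrist_force": force on the tool from outside, world axes, zero at the start; "moment": the same for the moment, N m; "finger_gap": finger opening in mm; "finger_force": force on a finger pad.
Only numpy, scipy, OpenCV 4.12 (cv2) and the standard library are available. Lean on these libraries where they do the work, as an engineer would, in place of code of your own. Each camera call takes 0.05 s, during which the arm holds its last target. There are 200 camera calls.

TASK

Close the waste can for transport: set the camlock cap from the green tray squarely on the can's grooved adaptor and push it fully home with both cam arms still raised, then swing the two cam arms fully down against their stops, one after the other. Leave the cap locked and let go, and do not shift the can's neighbours: the two tubs, the tape roll, the dropper bottle and the coverslip box.

Things in the scene. Friction and masses are not known exactly. Their poses are not given: they have to be found in the camera images.
- can: Squat round steel waste can, 150 mm across, 45 mm high, fixed (place varies), with a grooved upright adaptor on its axis: 40 mm pipe, 58 mm collar (top at height 93 mm), then the stub the cap goes over: 44 mm across, with a groove 32 mm across at heights 98-119 mm and a lip above, tapering from height 127 mm to 39 mm across at the top. Origin: centre of the underside, z up.
- can_seat (a point): Point on the can's axis 95 mm above its underside: the origin of the cap comes here when the cap is fully home (resting on the adaptor's flat top, seal pressed in). Laid on without a push, the cap stops about 6 mm higher on the seal.
- cap: Loose aluminium camlock cap, about 0.35 kg, standing mouth down on the tray's 2 mm floor. Body 62 mm across, 44 mm high; bore 47 mm across, 38 mm deep (1.5 mm clear of the adaptor all round). Two brass cam arms hinge on its sides at +y (left) and -y (right); gripping with the fingers at +x and -x clears them. Any yaw on the adaptor will do. Origin: centre of the mouth, z up the axis.
- cap_grip (a point): Point on the cap's axis, 63 mm above the mouth, in the solid round tail by which to grip it: 32 mm across, from 44 to 74 mm above the mouth (a cone 48 mm across surrounds its lowest 4 mm).
- cam_left (a joint): Angle of the cam arm on the cap's +y side: 0 fully raised (leaning outward, 32 deg above horizontal), 1.70 fully down at its stop (free end low and still 25 deg out from vertical). Friction of about 0.06 N m holds it at any angle. Starts between 0 and 0.35. With the cap home its cam enters the groove as it comes down.
- cam_right (a joint): Angle of the cam arm on the cap's -y side, same meaning, same starts.
- cam_left_hinge (a point): Hinge of the left arm: 34 mm from the cap's axis toward its +y, 18 mm above the mouth; the hinge line is parallel to the cap's x axis.
- cam_right_hinge (a point): Hinge of the right arm: 34 mm from the cap's axis toward its -y, 18 mm above the mouth.
- cam_left_tip (a point): Point in the middle of the left arm near its free end, 57 mm from the hinge. The arm is a flat brass bar 6 mm thick, 13 mm wide, with an end paddle 18 mm wide that reaches 59 mm from the hinge.
- cam_right_tip (a point): The same point of the right arm.
- tray: Green trolley tray, 174 x 264 x 23 mm, fixed (place varies); the cap stands in it. Origin: centre of the underside.
- coverslip_box: Blue-lidded box, 52 x 52 x 23 mm, in the tray; leave alone. Origin: centre of the underside.
- tub_white: White tub, 152 mm across, 136 mm high, behind; leave alone. Origin: centre of the underside.
- tub_red_lid: Tub with red lid, 130 mm across, 110 mm high, behind; leave alone. Origin: centre of the underside.
- tape_roll: Roll of tape lying flat, 98 mm across, 25 mm high, behind; leave alone. Origin: centre of the underside.
- dropper_bottle: Small brown dropper bottle, 33 mm across, 91 mm high, behind on the right; leave alone. Origin: centre of the underside.
- adaptor_top (a point): Centre of the adaptor's flat top, 133 mm above the can's underside. A black rubber seal, 33 mm across, stands 6 mm proud of it at the start; pushing it flush takes about 10 N and it stays where it is pushed.

How it is judged (in metres and radians):
On the way, in this order (a step that is already met when the one before it is completed fails the run):
1. the cap is pushed fully home on the adaptor with both arms still raised (distance between cap and can_seat below 0.004 m and angle between cap's own z axis and vertical below 0.06 rad and value of joint each of cam_left, cam_right below 0.8 rad), for 0.2 s.
2. one cam arm is fully down while the other is still raised, the cap home (distance between cap and can_seat below 0.004 m and ((value of joint cam_left above 1.5 rad and value of joint cam_right below 0.8 rad) or (value of joint cam_right above 1.5 rad and value of joint cam_left below 0.8 rad))), for 0.2 s.
3. both cam arms are fully down (value of joint each of cam_left, cam_right above 1.5 rad), for 0.2 s.
At the end, for the whole second after the job is handed in: The cap is at rest, upright (within 0.06 rad) and fully home on the can's adaptor (its origin within 4 mm of can_seat), and both cam arms are down (joint values above 1.5 of 1.70) (all of step 3 and distance between cap and can_seat below 0.004 m and angle between cap's own z axis and vertical below 0.06 rad and linear speed of cap below 0.02 m/s); the robot touches nothing.
It fails at once if a neighbour (tub, tape roll, dropper bottle or coverslip box) shifted by more than 30 mm (distance of any of tub_white, tub_red_lid, tape_roll, dropper_bottle, coverslip_box from where it was at the start of the episode above 0.03 m).
It also fails if it takes over 61 s, if anything falls off the work surface, if the arm or the gripper's body presses on something with over 40 N, if the wrist force passes 120 N, or if a joint passes its speed limit or range.

## Working session

There is one attempt and no reset: what is moved stays moved. The work goes in short steps, Python scripts to look and compute and a tool call to move; the robot and the scene stay as the last step left them, time stands still between calls to the robot, and variables do not carry over. Pictures are saved under pics/ and viewed, at most 10 in all, crops included, and the job is handed in when it is done.

Besides the shell and the picture viewer there is one more tool, called after "Call:" as name(argument=value, ...) on one line, values as JSON. jog_arm: Moves the arm, as the interface text tells. Its arguments: {"type":"object","properties":{"plan":{"type":"array"},"claw":{"type":"number"},"force":{"type":"number"}},"required":["plan"]}

```bash
mkdir -p pics; cat > h.py <<'E'
import numpy as np, cv2
from cell import manip, camera, get_calibration
from scipy.spatial.transform import Rotation as R
def Rm(a):
    a=np.array(a,float)
    if a.shape==(3,3): return a
    if a.size==3: return R.from_euler('xyz',a).as_matrix()
    return R.from_quat(a).as_matrix()
def cloud(name):
    p,d=camera(name); c=get_calibration(name)
    v,u=np.mgrid[0:480,0:640]
    P=np.stack([(u-c['cx'])/c['fx']*d,(v-c['cy'])/c['fy']*d,d],-1)
    W=P@Rm(c['attitude']).T+np.array(c['origin'])
    W[d==0]=np.nan
    return p,d,W
E
python3 - <<'E'
from h import *
for n in('top','side'):
    print(get_calibration(n))
    p,d,W=cloud(n); cv2.imwrite(f'pics/{n}0.png',p[:,:,::-1]); np.savez(f'{n}0.npz',p=p,W=W)
print(manip.read_state())
E
```

```text
{'fx': 547.837830896934, 'fy': 547.837830896934, 'cx': 319.182411811089, 'cy': 246.462032676093, 'origin': array([ 294.59279994,   -6.70874146, 1307.05506824]), 'attitude': array([-2.94372841, -0.01519545, -1.59133092])}
{'fx': 460.11277141696013, 'fy': 460.11277141696013, 'cx': 311.1039182381348, 'cy': 231.0071970820383, 'origin': array([  333.13996294, -1025.11542145,   602.9783554 ]), 'attitude': array([-2.02000516, -0.01663965, -0.20003415])}
{'clock': 0.1, 'joints': array([-1.36157851e+00,  3.00385319e-01,  1.52152041e+00,  5.36308077e-06,
        1.32072821e+00, -6.66210085e-02]), 'qd': array([-0.00015082, -0.0016717 , -0.00220954,  0.0008206 ,  0.00202011,
       -0.00106398]), 'effort': array([ 4.14485726e-05, -5.32644618e+01, -3.53284657e+01,  7.08971615e-02,
        2.34898907e-02, -6.33384502e-05]), 'eef_pos': array([ 149.73145184, -528.97295245,  204.95905766]), 'eef_rot': array([-3.14055402e+00, -7.45035603e-05,  2.75837459e-01]), 'wrist_force': array([ 0.15195811,  0.3837382 , -0.96072418]), 'moment': array([ 0.02545722, -0.00656994, -0.02086694]), 'finger_force': 0.0, 'finger_gap': 94.09837549453911}
```

View pics/top0.png

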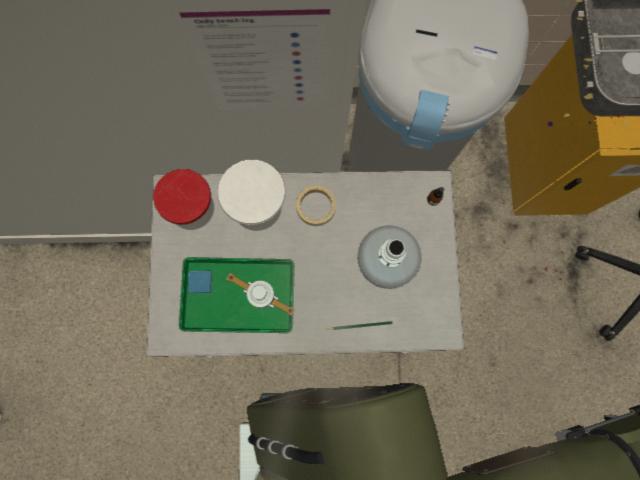

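View pics/side0.png

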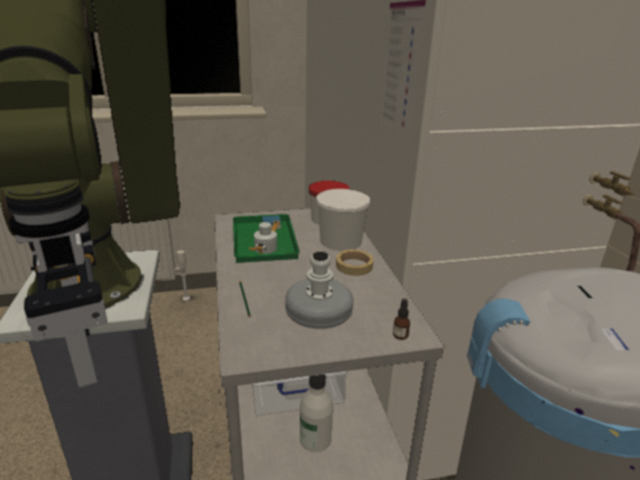

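The top view shows the cap at about (260,293), with brass arms ending near (230,277) and (291,312). The adaptor's black top is at (396,248) and the coverslip box at (200,281). The side view shows the adaptor top at (320,257) and the cap tail at (265,229). Next I'll measure these from depth.

```bash
python3 - <<'E'
from h import *
for n in('top','side'):
    z=np.load(f'{n}0.npz');p,W=z['p'],z['W']
    def rep(name,m,box):
        M=np.zeros(m.shape,bool);x0,y0,x1,y1=box;M[y0:y1,x0:x1]=m[y0:y1,x0:x1]
        w=W[M];w=w[~np.isnan(w[:,0])]
        if len(w)<4: print(n,name,len(w));return
        (cx,cy),r=cv2.minEnclosingCircle(w[:,:2].astype(np.float32))
        print(n,name,len(w),'mean',w.mean(0).round(1),'circ',round(cx,1),round(cy,1),round(r,1),'z',np.percentile(w[:,2],[2,50,98]).round(1))
        return w
    Z=W[...,2]
    bc=(225,265,300,325) if n=='top' else (235,215,300,262)
    ba=(350,220,430,295) if n=='top' else (280,245,360,330)
    rep('table',np.abs(Z)<8,(300,300,440,345) if n=='top' else (235,280,280,340))
    rep('tail',(Z>68)&(Z<85),bc); rep('body',(Z>40)&(Z<52),bc)
    rep('seal',(Z>135)&(Z<145),ba); rep('top',(Z>125)&(Z<150),ba); rep('collar',(Z>86)&(Z<97),ba); rep('can',(Z>35)&(Z<50),ba)
    h=cv2.cvtColor(p,cv2.COLOR_RGB2HSV)
    br=(h[...,0]>8)&(h[...,0]<25)&(h[...,1]>110)&(h[...,2]>70)
    M=np.zeros(br.shape,np.uint8);x0,y0,x1,y1=bc;M[y0:y1,x0:x1]=br[y0:y1,x0:x1]
    k,l,s,c=cv2.connectedComponentsWithStats(M)
    for i in range(1,k):
        if s[i,4]>8:
            w=W[l==i];print(' brass',s[i],w.mean(0).round(1));q=w[np.argsort(w[:,2])];print(q[::max(1,len(q)//10)].round(0).tolist())
E
```

```text
top table 6168 mean [ 371.6 -147.8    1.3] circ 372.4 -149.1 174.1 z [-3.9  1.3  6.7]
top tail 165 mean [438.1 106.9  77.2] circ 439.0 107.3 16.2 z [70.4 77.2 82. ]
top body 475 mean [437.6 106.4  47.2] circ 438.7 105.4 85.9 z [40.9 47.6 51.8]
top seal 197 mean [ 523.4 -196.9  139.9] circ 523.3 -196.7 20.0 z [135.3 140.  143.9]
top top 309 mean [ 522.4 -195.7  137.1] circ 524.2 -196.5 22.4 z [126.5 138.2 144.7]
top collar 133 mean [ 515.3 -189.7   93.6] circ 523.7 -197.0 28.7 z [88.6 93.7 96.8]
top can 2255 mean [ 519.5 -194.5   44.5] circ 523.6 -197.0 75.0 z [36.1 45.2 49.6]
 brass [227 273  22  17 113] [nan nan nan]
[[457.0, 140.0, 23.0], [459.0, 149.0, 28.0], [466.0, 144.0, 31.0], [463.0, 153.0, 34.0], [468.0, 148.0, 37.0], [470.0, 157.0, 40.0], [469.0, 170.0, 44.0], [471.0, 170.0, 45.0], [473.0, 163.0, 48.0], [485.0, 176.0, 51.0], [472.0, 178.0, 58.0]]
 brass [271 299  23  16 110] [nan nan nan]
[[426.0, 72.0, 20.0], [423.0, 79.0, 26.0], [420.0, 81.0, 29.0], [413.0, 69.0, 31.0], [417.0, 60.0, 33.0], [408.0, 53.0, 36.0], [405.0, 51.0, 38.0], [403.0, 51.0, 40.0], [407.0, 48.0, 43.0]
[... 523 characters left out ...]
6.9]
side can 1589 mean [ 524.  -220.5   42.8] circ 527.1 -202.5 73.5 z [35.7 43.4 49.3]
 brass [272 222   7   9  38] [478.  167.9  40.2]
[[477.0, 226.0, 10.0], [474.0, 154.0, 34.0], [471.0, 155.0, 37.0], [481.0, 163.0, 39.0], [474.0, 157.0, 39.0], [479.0, 168.0, 40.0], [475.0, 166.0, 41.0], [481.0, 162.0, 42.0], [485.0, 173.0, 43.0], [481.0, 164.0, 44.0], [486.0, 176.0, 45.0], [479.0, 172.0, 47.0], [485.0, 172.0, 50.0]]
 brass [250 246  12   7  43] [nan nan nan]
[[413.0, 126.0, -1.0], [423.0, 75.0, 12.0], [425.0, 71.0, 18.0], [421.0, 85.0, 23.0], [427.0, 63.0, 24.0], [424.0, 59.0, 27.0], [421.0, 56.0, 32.0], [415.0, 45.0, 38.0], [409.0, 30.0, 43.0], [399.0, 34.0, 45.0], [401.0, 26.0, 46.0]]
```

Call:
jog_arm(plan=[0.2916,0.635,-0.035,0,0,44.2,0.2916,0.635,-0.035,0,0,44.2,0.2916,0.635,-0.035,0,0,44.2,0.2916,0.635,-0.035,0,0,44.2,0.2916,0.635,-0.035,0,0,44.2,0.2916,0.635,-0.035,0,0,44.2,0.2916,0.635,-0.035,0,0,44.2,0.2916,0.635,-0.035,0,0,44.2,0.2916,0.635,-0.035,0,0,44.2,0.2916,0.635,-0.035,0,0,44.2,0.2916,0.635,-0.035,0,0,44.2,0.2916,0.635,-0.035,0,0,44.2,0.2916,0.635,-0.035,0,0,44.2,0.2916,0.635,-0.035,0,0,44.2,0.2916,0.635,-0.035,0,0,44.2,0.2916,0.635,-0.035,0,0,44.2,0.2916,0.635,-0.035,0,0,44.2,0.2916,0.635,-0.035,0,0,44.2,0.2916,0.635,-0.035,0,0,44.2,0.2916,0.635,-0.035,0,0,44.2], claw=0.094)

```text
clock: 2.1
eef_pos: [441.4, 105.2, 170.6]
eef_rot: [3.141, -0.0, 1.046]
wrist_force: [0.4, 0.1, 0.5]
finger_gap: 93.9
finger_force: 0.0
```

Call:
jog_arm(plan=[0,0,-0.03,0,0,0,0,0,-0.06,0,0,0,0,0,-0.08,0,0,0,0,0,-0.095,0,0,0,0,0,-0.105,0,0,0,0,0,-0.112,0,0,0,0,0,-0.1185,0,0,0,0,0,-0.1185,0,0,0,0,0,-0.1185,0,0,0])

```text
clock: 3.0
eef_pos: [441.6, 105.8, 52.3]
eef_rot: [3.141, -0.0, 1.047]
wrist_force: [0.3, -1.1, -0.4]
finger_gap: 93.5
finger_force: 0.0
```

Call:
jog_arm(plan=[0,0,0,0,0,0,0,0,0,0,0,0,0,0,0,0,0,0,0,0,0,0,0,0,0,0,0,0,0,0,0,0,0,0,0,0,0,0,0,0,0,0,0,0,0,0,0,0,0,0,0,0,0,0,0,0,0,0,0,0], claw=0.02, force=50)

```text
clock: 4.0
eef_pos: [441.2, 105.8, 51.9]
eef_rot: [-3.141, 0.0, 1.047]
wrist_force: [-2.2, 1.2, 0.5]
finger_gap: 31.3
finger_force: 50.0
```

Call:
jog_arm(plan=[0,0,0.03,0,0,0,0,0,0.07,0,0,0,0,0,0.12,0,0,0,0,0,0.168,0,0,0,0.01,-0.03,0.168,0,0,0,0.02,-0.07,0.168,0,0,0,0.03,-0.11,0.168,0,0,0,0.042,-0.15,0.168,0,0,0,0.053,-0.19,0.168,0,0,0,0.064,-0.23,0.168,0,0,0,0.073,-0.262,0.168,0,0,0,0.08,-0.285,0.168,0,0,0,0.0835,-0.298,0.168,0,0,0,0.0846,-0.304,0.168,0,0,0,0.0846,-0.304,0.168,0,0,0,0.0846,-0.304,0.168,0,0,0,0.0846,-0.304,0.168,0,0,0])

```text
clock: 5.7
eef_pos: [526.0, -197.3, 220.2]
eef_rot: [3.141, -0.0, 1.048]
wrist_force: [0.2, 0.4, -3.0]
finger_gap: 31.1
finger_force: 50.0
```

```bash
python3 - <<'E'
from h import *
s=manip.read_state();print(s['eef_pos'],s['finger_gap'],s['wrist_force'])
p,d,W=cloud('side');np.savez('side1.npz',p=p,W=W)
cv2.imwrite('pics/side1.png',cv2.resize(p[160:340,230:450,::-1],None,fx=3,fy=3,interpolation=cv2.INTER_CUBIC))
E
```

```text
[ 525.95374321 -197.29919239  220.16367894] 31.148226734196037 [ 0.19817697  0.36974226 -3.02003862]
```

View pics/side1.png

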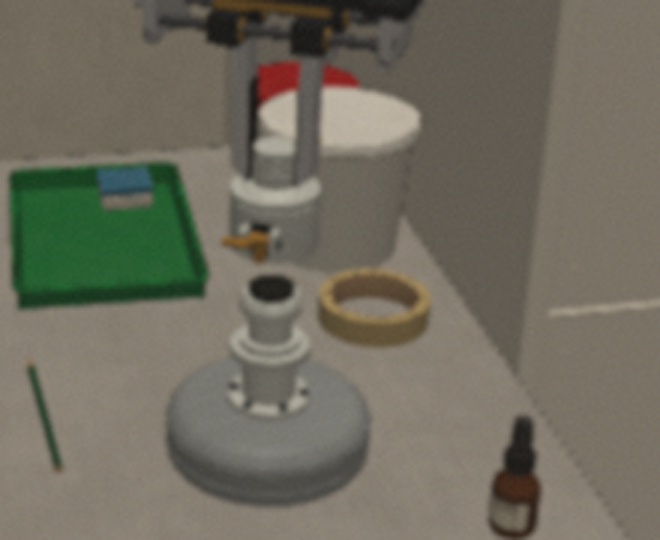

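The cap hangs upright over the adaptor: its body is centred at about (275,215) in the crop, and the seal is at (272,288). I'll check the horizontal offset from the depth points in that same frame.

```bash
cat >> h.py <<'E'
from scipy.optimize import least_squares
def fit(W,zlo,zhi,c,r,rmax):
    m=(W[...,2]>zlo)&(W[...,2]<zhi)&(np.hypot(W[...,0]-c[0],W[...,1]-c[1])<rmax)
    w=W[m]; s=least_squares(lambda q:np.hypot(w[:,0]-q[0],w[:,1]-q[1])-r,c,loss='soft_l1',f_scale=1.5)
    return s.x.round(1),len(w),round(float(np.median(np.abs(s.fun))),2)
E
python3 - <<'E'
from h import *
W=np.load('side1.npz')['W']; c=[527,-200]
print('body',fit(W,174,208,c,31,36),'tail',fit(W,218,240,c,16,19),'z top',np.nanpercentile(W[(np.hypot(W[...,0]-527,W[...,1]+200)<19)&(W[...,2]>218)&(W[...,2]<260)][:,2],[50,95]))
print('can',fit(W,8,28,c,75,80),'lip',fit(W,121,127,c,22,25),'pipe',fit(W,50,80,c,20,24))
E
```

```text
body (array([ 529.1, -197. ]), 390, 0.98) tail (array([ 529.1, -196.5]), 176, 1.19) z top [237.09958793 252.34201045]
can (array([ 528.9, -197.9]), 489, 0.77) lip (array([ 529. , -197.5]), 55, 0.79) pipe (array([ 528.6, -198.3]), 223, 0.91)
```

Call:
jog_arm(plan=[0,-0.0003,-0.015,0,0,0,0,-0.0003,-0.026,0,0,0,0,-0.0003,-0.032,0,0,0,0,-0.0003,-0.038,0,0,0,0,-0.0003,-0.044,0,0,0,0,-0.0003,-0.05,0,0,0,0,-0.0003,-0.056,0,0,0,0,-0.0003,-0.06,0,0,0,0,-0.0003,-0.062,0,0,0,0,-0.0003,-0.062,0,0,0])

```text
clock: 6.75
eef_pos: [525.9, -198.5, 157.8]
eef_rot: [-3.141, 0.0, 1.047]
wrist_force: [-0.1, -0.6, -4.3]
finger_gap: 30.8
finger_force: 50.0
```

Call:
jog_arm(plan=[0,0,-0.003,0,0,0,0,0,-0.006,0,0,0,0,0,-0.008,0,0,0,0,0,-0.01,0,0,0,0,0,-0.012,0,0,0,0,0,-0.013,0,0,0,0,0,-0.013,0,0,0,0,0,-0.013,0,0,0])

```text
clock: 7.55
eef_pos: [526.0, -198.5, 145.4]
eef_rot: [3.141, 0.0, 1.047]
wrist_force: [-4.8, 1.7, 5.7]
finger_gap: 31.3
finger_force: 50.0
```

Call:
jog_arm(plan=[0,0,-0.001,0,0,0,0,0,-0.002,0,0,0,0,0,-0.003,0,0,0,0,0,-0.003,0,0,0,0,0,-0.003,0,0,0])

```text
clock: 8.05
eef_pos: [526.1, -198.5, 144.5]
eef_rot: [3.14, -0.0, 1.047]
wrist_force: [-13.8, 5.6, 25.8]
finger_gap: 31.2
finger_force: 50.0
```

Call:
jog_arm(plan=[0,0,0.002,0,0,0,0,0,0.002,0,0,0])

```text
clock: 8.25
eef_pos: [526.2, -198.5, 144.6]
eef_rot: [3.141, -0.0, 1.047]
wrist_force: [-3.7, 2.4, 9.7]
finger_gap: 31.1
finger_force: 50.0
```

Call:
jog_arm(plan=[0,0,0,0,0,0,0,0,0,0,0,0,0,0,0,0,0,0,0,0,0,0,0,0,0,0,0,0,0,0,0,0,0,0,0,0,0,0,0.03,0,0,0,0,0,0.07,0,0,0,0,0,0.11,0,0,0,0,0,0.12,0,0,0,-0.05,0,0.12,0,0,0,-0.1,0,0.12,0,0,0,-0.15,0,0.12,0,0,0,-0.15,0,0.12,0,0,0,-0.15,0,0.12,0,0,0], claw=0.07)

```text
clock: 9.75
eef_pos: [375.7, -198.7, 264.2]
eef_rot: [3.14, -0.0, 1.046]
wrist_force: [0.5, 0.1, 0.6]
finger_gap: 70.0
finger_force: 0.0
```

```bash
python3 - <<'E'
from h import *
p,d,W=cloud('side');np.savez('side2.npz',p=p,W=W); c=[529,-198]
cv2.imwrite('pics/side2.png',cv2.resize(p[200:340,250:400,::-1],None,fx=4,fy=4,interpolation=cv2.INTER_CUBIC))
print('body',fit(W,100,135,c,31,36),'tail',fit(W,145,162,c,16,19))
def top(W,c):
    w=W[(np.hypot(W[...,0]-c[0],W[...,1]-c[1])<13)&(W[...,2]>150)][:,2]; print('tail top z',np.percentile(w,[10,50,90]).round(1),len(w))
top(W,c)
p,d,W=cloud('top');np.savez('top2.npz',p=p,W=W); top(W,[524,-197])
cv2.imwrite('pics/top2.png',cv2.resize(p[190:310,330:470,::-1],None,fx=4,fy=4,interpolation=cv2.INTER_CUBIC))
E
```

```text
body (array([ 529.9, -198.1]), 340, 0.69) tail (array([ 530.1, -198. ]), 111, 0.82)
tail top z [166.8 167.9 169. ] 59
tail top z [167.7 170.3 172.8] 114
```

View pics/side2.png

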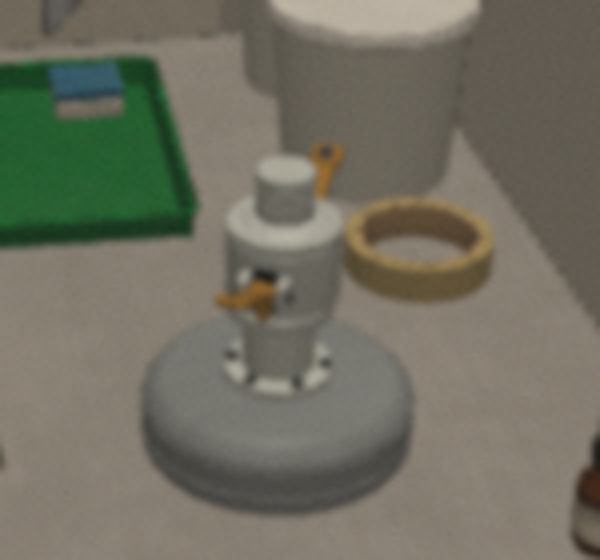

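View pics/top2.png

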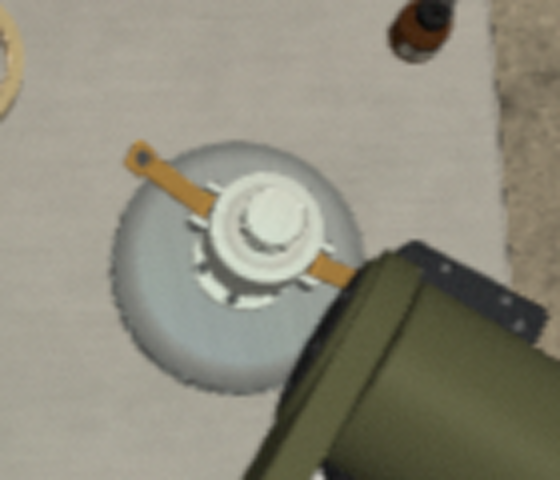

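The cap is home: the tail top averages z≈169 over the two views, as expected, and both brass arms are still raised. In the top crop the first arm's tip is at about (140,155) and the second runs out toward (345,275). Next I'll close the fingers and move over the first arm.

Call:
jog_arm(plan=[0.05,0.018,-0.01,0,0,0,0.09,0.033,-0.02,0,0,0,0.13,0.047,-0.03,0,0,0,0.165,0.06,-0.04,0,0,0,0.19,0.0693,-0.06,0,0,0,0.19,0.0693,-0.08,0,0,0,0.19,0.0693,-0.1,0,0,0,0.19,0.0693,-0.1,0,0,0,0.19,0.0693,-0.1,0,0,0], claw=0.0, force=20)

```text
clock: 10.75
eef_pos: [566.5, -128.9, 163.8]
eef_rot: [-3.141, 0.0, 1.048]
wrist_force: [-0.3, -0.2, 0.7]
finger_gap: 2.0
finger_force: 0.0
```

Call:
jog_arm(plan=[0,0,-0.01,0,0,0,0,0,-0.018,0,0,0,0,0,-0.026,0,0,0,0,0,-0.034,0,0,0,0,0,-0.042,0,0,0,0,0,-0.05,0,0,0,0,0,-0.058,0,0,0,0,0,-0.065,0,0,0,-0.0005,-0.0009,-0.072,0,0,0,-0.001,-0.002,-0.077,0,0,0,-0.002,-0.0035,-0.082,0,0,0,-0.0035,-0.006,-0.085,0,0,0,-0.005,-0.0087,-0.088,0,0,0,-0.006,-0.0104,-0.09,0,0,0,-0.007,-0.0121,-0.092,0,0,0,-0.007,-0.0121,-0.092,0,0,0])

```text
clock: 12.35
eef_pos: [558.8, -141.5, 71.7]
eef_rot: [-3.141, 0.0, 1.047]
wrist_force: [0.8, 0.2, 0.4]
finger_gap: 0.4
finger_force: 0.5
```

Call:
jog_arm(plan=[-0.0008,-0.0013,0,0,0,0,-0.0015,-0.0026,0,0,0,0,-0.0023,-0.0039,0,0,0,0,-0.0023,-0.0039,0,0,0,0])

```text
clock: 12.75
eef_pos: [556.8, -144.9, 71.9]
eef_rot: [3.141, -0.001, 1.047]
wrist_force: [4.0, 3.5, -1.4]
finger_gap: 0.7
finger_force: 2.2
```

Call:
jog_arm(plan=[-0.001,-0.0017,0,0,0,0,-0.0015,-0.0026,0,0,0,0,-0.0015,-0.0026,0,0,0,0,-0.0015,-0.0026,0,0,0,0])

```text
clock: 13.15
eef_pos: [555.6, -146.9, 71.8]
eef_rot: [3.142, -0.002, 1.047]
wrist_force: [4.7, 6.7, -2.4]
finger_gap: 0.3
finger_force: 3.9
```

Call:
jog_arm(plan=[0.006,0.01,0,0,0,0,0.014,0.025,0.01,0,0,0,0.016,0.028,0.05,0,0,0,0.016,0.028,0.1,0,0,0,0.016,0.028,0.14,0,0,0,0.016,0.028,0.14,0,0,0,0.016,0.028,0.14,0,0,0])

```text
clock: 13.85
eef_pos: [571.6, -119.1, 213.0]
eef_rot: [3.14, -0.0, 1.048]
wrist_force: [-0.3, -0.8, -1.1]
finger_gap: 0.9
finger_force: 0.0
```

```bash
cat > look.py <<'E'
from h import *
import sys
k=sys.argv[1]; s=manip.read_state();print(s['eef_pos'].round(1))
im=[]
for n,c,b in(('side',[529,-198],(200,340,250,400)),('top',[524,-197],(200,300,340,450))):
    p,d,W=cloud(n)
    im.append(cv2.resize(p[b[0]:b[1],b[2]:b[3],::-1],(390,400),interpolation=cv2.INTER_CUBIC))
    w=W[(np.hypot(W[...,0]-c[0],W[...,1]-c[1])<13)&(W[...,2]>150)&(W[...,2]<180)][:,2]; print(n,'tail z',np.percentile(w,[10,50,90]).round(1),len(w))
    h=cv2.cvtColor(p,cv2.COLOR_RGB2HSV)
    m=(h[...,0]>8)&(h[...,0]<25)&(h[...,1]>110)&(h[...,2]>60)&(np.hypot(W[...,0]-c[0],W[...,1]-c[1])<105)&(W[...,2]>50)
    w=W[m]; r=(w[:,:2]-c)@[.5,.866]
    for sg in(1,-1):
        q=w[r*sg>30]; rr=np.abs(r[r*sg>30])
        if len(q): o=np.argsort(rr); print(n,'A' if sg>0 else 'B',len(q),'r,z:',[(int(rr[i]),int(q[i,2])) for i in o[::max(1,len(o)//7)]])
cv2.imwrite(f'pics/look{k}.png',np.hstack(im))
E
python3 look.py 1
```

```text
[ 571.6 -119.1  213. ]
side tail z [166.5 168.1 169.2] 62
side A 128 r,z: [(55, 326), (66, 343), (69, 337), (70, 340), (71, 336), (71, 339), (72, 338), (73, 340)]
side B 71 r,z: [(30, 116), (34, 101), (39, 115), (50, 123), (64, 124), (75, 134), (84, 137), (87, 136)]Traceback (most recent call last):
  File "look.py", line 8, in <module>
    w=W[(np.hypot(W[...,0]-c[0],W[...,1]-c[1])<13)&(W[...,2]>150)&(W[...,2]<180)][:,2]; print(n,'tail z',np.percentile(w,[10,50,90]).round(1),len(w))
                                                                                                         ~~~~~~~~~~~~~^^^^^^^^^^^^^^
    return _quantile_unchecked(
        a, q, axis, out, overwrite_input, method, keepdims, weights)
    return _ureduce(a,
                    func=_quantile_ureduce_func,
    ...<5 lines>...
                    overwrite_input=overwrite_input,
                    method=method)
    r = func(a, **kwargs)
    result = _quantile(arr,
                       quantiles=q,
    ...<2 lines>...
                       out=out,
                       weights=wgt)
    slices_having_nans = np.isnan(arr[-1, ...])
                                  ~~~^^^^^^^^^
IndexError: index -1 is out of bounds for axis 0 with size 0
```

Call:
jog_arm(plan=[-0.03,0.04,0.01,0,0,0,-0.06,0.08,0.02,0,0,0,-0.09,0.12,0.02,0,0,0,-0.12,0.16,0.02,0,0,0,-0.15,0.2,0.02,0,0,0,-0.15,0.2,0.02,0,0,0,-0.15,0.2,0.02,0,0,0])

```text
clock: 14.65
eef_pos: [420.7, 80.8, 231.5]
eef_rot: [-3.141, 0.001, 1.049]
wrist_force: [0.2, -0.2, -0.3]
finger_gap: 0.6
finger_force: 0.0
```

```bash
python3 look.py 1
```

```text
[420.7  80.8 231.5]
side tail z [166.9 168.1 168.8] 64
side B 76 r,z: [(30, 115), (34, 117), (37, 108), (43, 120), (57, 122), (69, 132), (82, 137), (86, 139)]
top tail z [167.6 170.5 173. ] 114
top A 63 r,z: [(33, 119), (37, 122), (40, 104), (44, 99), (49, 85), (53, 81), (56, 70)]
top B 137 r,z: [(31, 117), (38, 123), (46, 125), (54, 123), (61, 128), (69, 135), (76, 135), (83, 138)]
```

View pics/look1.png

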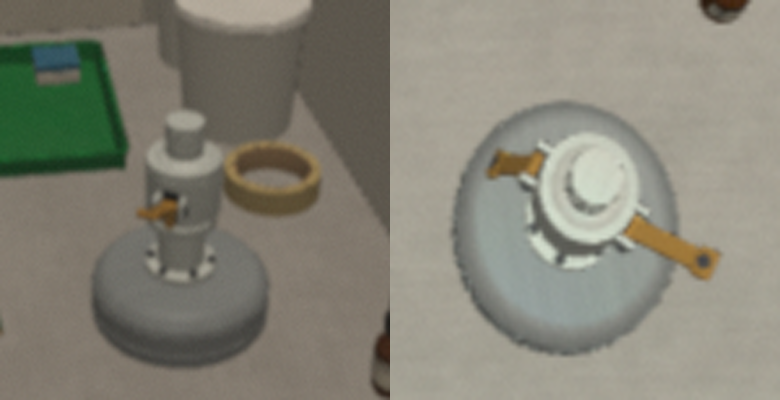

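Arm A is down: its points run from (40,104) to (56,70), a slope of −65°, which is its stop. The cap hasn't moved in height and arm B is still up. I'll check B's actual heading before pushing it.

```bash
python3 - <<'E'
from h import *
for n,c in(('top',[524,-197]),('side',[529,-198])):
    p,d,W=cloud(n);h=cv2.cvtColor(p,cv2.COLOR_RGB2HSV)
    m=(h[...,0]>8)&(h[...,0]<25)&(h[...,1]>110)&(h[...,2]>60)&(np.hypot(W[...,0]-c[0],W[...,1]-c[1])<105)&(W[...,2]>50)
    w=W[m]; a=w[:,:2]-c; r=a@[.5,.866]
    for sg in(1,-1):
        q=a[(r*sg>36)]
        if len(q)>5:
            vx,vy,x,y=cv2.fitLine(q.astype(np.float32),cv2.DIST_HUBER,0,.01,.01).ravel(); far=q[np.hypot(*q.T)>np.percentile(np.hypot(*q.T),80)].mean(0)
            print(n,sg,np.degrees(np.arctan2(vy,vx)).round(1),'mean dir',np.degrees(np.arctan2(*q.mean(0)[::-1])).round(1),'far',far.round(1))
E
```

```text
top 1 68.6 mean dir 58.3 far [30.1 49.4]
top -1 56.1 mean dir -121.3 far [-42.2 -68.2]
side -1 57.5 mean dir -119.7 far [-44.  -73.8]
```

Call:
jog_arm(plan=[0.008,-0.045,0,0,0,0,0.017,-0.09,0,0,0,0,0.025,-0.135,0,0,0,0,0.033,-0.18,0,0,0,0,0.042,-0.225,0,0,0,0,0.05,-0.27,0,0,0,0,0.058,-0.31,-0.005,0,0,0,0.063,-0.338,-0.02,0,0,0,0.065,-0.348,-0.045,0,0,0,0.065,-0.348,-0.068,0,0,0,0.065,-0.348,-0.068,0,0,0,0.065,-0.348,-0.068,0,0,0])

```text
clock: 16.05
eef_pos: [486.1, -268.4, 164.2]
eef_rot: [-3.141, 0.0, 1.046]
wrist_force: [0.1, -0.3, 0.6]
finger_gap: 0.4
finger_force: 0.0
```

Call:
jog_arm(plan=[0,0,-0.01,0,0,0,0,0,-0.018,0,0,0,0,0,-0.026,0,0,0,0,0,-0.034,0,0,0,0,0,-0.042,0,0,0,0,0,-0.05,0,0,0,0,0,-0.058,0,0,0,0,0,-0.065,0,0,0,0.0005,0.0009,-0.072,0,0,0,0.001,0.002,-0.077,0,0,0,0.002,0.0035,-0.082,0,0,0,0.0035,0.006,-0.085,0,0,0,0.005,0.0087,-0.088,0,0,0,0.006,0.0104,-0.09,0,0,0,0.007,0.0121,-0.092,0,0,0,0.0078,0.0134,-0.092,0,0,0,0.0085,0.0147,-0.092,0,0,0,0.0093,0.016,-0.092,0,0,0,0.0093,0.016,-0.092,0,0,0])

```text
clock: 17.95
eef_pos: [495.3, -252.1, 71.9]
eef_rot: [-3.142, 0.001, 1.047]
wrist_force: [-1.9, -5.0, -1.9]
finger_gap: 0.7
finger_force: 2.3
```

Call:
jog_arm(plan=[0.001,0.0017,0,0,0,0,0.0017,0.003,0,0,0,0,0.0017,0.003,0,0,0,0,0.0017,0.003,0,0,0])

```text
validation failed for argument at $.pl...
```

Call:
jog_arm(plan=[-0.006,-0.01,0,0,0,0,-0.014,-0.025,0.01,0,0,0,-0.016,-0.028,0.05,0,0,0,-0.016,-0.028,0.1,0,0,0,-0.016,-0.028,0.14,0,0,0,-0.025,0.01,0.16,0,0,0,-0.035,0.055,0.16,0,0,0,-0.045,0.1,0.16,0,0,0,-0.055,0.145,0.16,0,0,0,-0.06,0.19,0.16,0,0,0,-0.065,0.235,0.16,0,0,0,-0.07,0.28,0.16,0,0,0,-0.075,0.32,0.16,0,0,0,-0.075,0.33,0.16,0,0,0,-0.075,0.33,0.16,0,0,0,-0.075,0.33,0.16,0,0,0])

```text
clock: 19.55
eef_pos: [420.6, 77.3, 232.0]
eef_rot: [3.141, 0.0, 1.047]
wrist_force: [0.4, -0.5, -0.6]
finger_gap: 0.3
finger_force: 0.0
```

```bash
python3 look.py 2
```

```text
[420.6  77.3 232. ]
side tail z [165.3 167.8 168.9] 66
side B 165 r,z: [(31, 120), (37, 113), (39, 106), (43, 95), (47, 85), (49, 78), (53, 74), (58, 65)]
top tail z [167.5 170.  173.2] 116
top A 66 r,z: [(33, 116), (37, 120), (40, 109), (45, 100), (48, 88), (52, 81), (56, 75), (59, 64)]
top B 48 r,z: [(31, 119), (33, 121), (36, 115), (39, 107), (44, 98), (48, 87), (50, 84), (53, 74)]
```

View pics/look2.png

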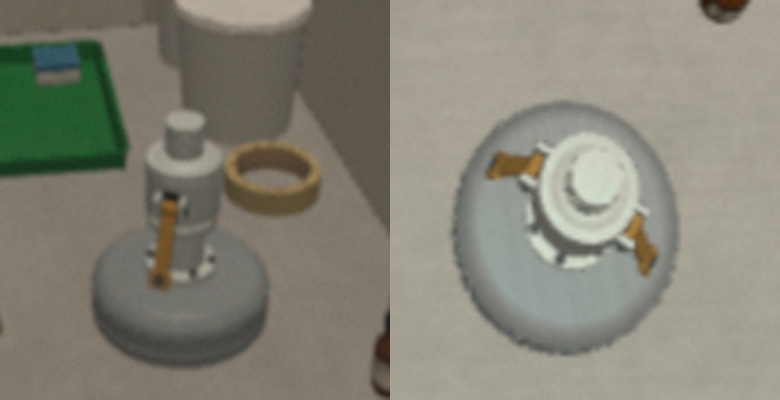

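Both arms sit at the same slope of about −65°, and in the crops both are folded down, with ends near (490,165) and (648,265). The cap's height is unchanged and the arm is clear, so I'm handing in.

```bash
python3 -c "
from cell import manip
print(manip.sign_off())"
```

```text
the job is handed in; nothing more can be done
None
```

The cap is fully home on the adaptor with both cam arms down at their stops (about −65° in the camera depth), nothing I saw shifted among the neighbours, and I handed the job in at about 19.7 s of the 61 s; no verdict came back.

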